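# Clear the mallet and clamp the forming block

## Robot

A 6-joint arm with a two-finger parallel gripper is mounted at the origin on the work surface. World frame = base frame: x ahead of the robot, y to its left, z up, the work surface at z = 0. Lengths are in m, angles in rad, forces in N, time in s.
With the tool pointing down it reaches from about 0.275 to 0.825 m from the base axis. Payload 5.2 kg.
Tool frame: the origin (TCP) lies at the very end of the fingers, on their centre line; the grasp point (between the pads) lies 19 mm behind it; z points along the fingers, x is the direction in which the jaws open and shut, and the axes are right-handed (so a half turn about z gives the same grasp; the last joint's range is limited). The gripper opens to 93 mm and grips with 3 to 60 N. Pads are 15 mm wide; open, the fingers measure 128 mm over their backs; the gripper's body (75 mm by 188 mm) begins 65 mm behind the grasp point.
Start: joints at [1.059, 0.259, 1.535, -0, 1.348, -0.203], TCP at [0.167, 0.524, 0.219] pointing down, gripper open.
Joint ranges: [-3.14, 3.14], [-0.91, 2.08], [0.19, 2.58], [-1.22, 4.36], [0.22, 2.71], [-3.12, 3.12]. Speed limits (rad/s): [2.57, 2.57, 3.14, 3.14, 3.14, 3.14].

## Interface

Orientations are given as a unit quaternion [x, y, z, w].
In Python, from plant import bot, optics gives the robot as it stands.
- The arm moves only by the tool drive_tool, never from a script. Its argument "series" is a list of rows, each a list of 2 entries, a list of its own where there are three numbers: the shift along the tool's x, y, z in mm, then the turn about the tool's z in rad. In form: [[[x, y, z], twist], ...]. A call has 1 to 20 rows; each row is the pose to reach, as a shift and turn from the pose commanded when the call began, along the tool's axes at that moment; what a row does not reach only later rows make up. A row lasts 1/8 s, in which the tool goes at most 62.5 mm and 10.7 degrees, less where a joint would pass 70% of its speed; a pose out of reach is approached as far as the arm can. A call with a gripper value outside its range is refused whole. "claw" is the finger opening in mm, from 0 to 93, set as the call begins (left out, the last holds). The fingers move at their own pace and stop on an object; the grip force is fixed at half the most. Time passes only in rows, so rows that repeat a pose let the fingers close. It gives the time, the measured TCP pose, the force and the opening at its end, in the units of the state.
- bot.read_state(): the state, without advancing time (a new reading comes with each control period).
- optics.get_image(name): name is "scene" or "top"; returns a dict with "frame" (384x512x3 uint8, red, green, blue), "mtx" (3x3 intrinsics, pixels), "origin" and "attitude" of the camera in the world. Camera axes: x right, y up, looking along -z (the intrinsics and any distortion apply to the point x, -y, -z); pixel columns grow to the right and rows downward; lengths in m; the calibration is good to about 2 mm. A picture is of the moment at which its call begins. There is no depth.
- bot.close_job(): hands the job in, once; it reports no verdict.
The state is a dict: "time": time; "qpos": joint angles; "qd": joint speeds; "joint_efforts": joint torques, N m; "eef_pos": TCP position; "orientation": TCP orientation; "wrist_force": force on the tool from outside, world axes, zero at the start; "moment": the same for the moment, N m; "width": finger opening in m.
Only numpy, scipy, OpenCV 4.12 (cv2) and the standard library are available. Lean on these libraries where they do the work, as an engineer would, in place of code of your own. Each camera call takes 0.05 s, during which the arm holds its last target. There are 200 camera calls.

## Task

The mallet has been left lying in the bench clamp, between the sliding jaw and the wooden forming block. Take it out and lay it flat on the bench, clear of the clamp; then slide the jaw up so that its pad squares the block flat against the fence, keep a firm finger push of about 10 N on the block for a moment without bruising it (never more than 30 N), and leave it held there. Leave the tin, the bottle and the thread cone where they stand.

Things in the scene. Friction and masses are not known exactly. Their poses are not given: they have to be found in the camera images.
- clamp: grey bench clamp, fixed: flat bed 380 (x) x 130 x 12 mm high. Origin: centre of the bed's underside, on the bench; +x is the closing direction, towards the fence, an upright wall 30 mm thick, 130 mm wide at the +x end, its top 72 mm above the bench. The bed is open at both long sides and at the -x end.
- fence_face (a point): point on the clamp's fence, at the foot of the face (x = 150 mm in the clamp frame) against which the block must lie; at bed height, 12 mm above the bench; axes as the clamp's
- jaw: steel sliding jaw: upright plate 20 (x) x 90 mm, top 75 mm above the bed; slides along the clamp's x (about 4 N drag, travel 230 mm), stays where left. Origin: centre of its foot, on the bed; axes as the clamp's. Its dark spring-backed pad (90 x 45 mm, centre 26 mm above the bed, gives 0.1 mm per N) stands 22 to 52 mm ahead (+x) of the origin: set anew each time, not reported.
- jaw_push (a point): centre of the jaw plate's flat back (-x) face, 55 mm above the bed (67 mm above the bench), where it can be pushed towards +x; screw ends 10 mm thick, 26 mm above the bed, may show below it and do not hinder
- block: loose light-wood forming block, 60 mm (its x) x 110 mm (its y) x 45 mm high, 0.15 to 0.3 kg, standing on the bed askew, some way off the fence. Origin: centre of its underside. Its long vertical +x face goes against the fence.
- mallet: loose wooden mallet lying flat, 0.15 to 0.3 kg: head 56 mm (x) x 80 mm (y) x 50 mm high; origin: centre of the head's underside. Round handle 24 mm in diameter along its -x axis, 25 mm above the underside, from x = -28 to x = -146 mm; centre of mass about x = -14 mm. It lies across the clamp bed with the handle towards the robot.
- tin: bystander: square red tin with tools in it, 87 mm square, 110 mm high (tools to 165 mm). Origin: centre of its underside
- dye_bottle: bystander: amber bottle, 64 mm in diameter, 170 mm high. Origin: centre of its underside
- thread_cone: bystander: cone of blue thread, 72 mm in diameter, 90 mm high. Origin: centre of its underside
There are look-alikes about, which are no part of the job. What is shaped like the mallet but red is not meant. Of the things shaped like the block, the wood one is meant.

How it is judged:
By the outcome, as a careful person would: the job done as asked, in the order asked, and still so for the second after the job is handed in, with the robot touching nothing.
It also fails if it takes over 64 s, if anything falls off the work surface, if the arm or the gripper's body presses on something with over 40 N, if the wrist force passes 120 N, or if a joint passes its speed limit or range.

## Working session

There is one attempt and no reset: what is moved stays moved. The work goes in short steps, Python scripts to look and compute and a tool call to move; the robot and the scene stay as the last step left them, time stands still between calls to the robot, and variables do not carry over. Pictures are saved under pics/ and viewed, about 8 in all and at most 12, crops included, and the job is handed in when it is done.

Besides the shell and the picture viewer there is one more tool, called after ">>>" as name([rows], argument=value, ...), one row to a line, values as JSON. drive_tool: Moves the arm, as the interface text tells. Its arguments: {"type":"object","properties":{"series":{"type":"array"},"claw":{"type":"number"}},"required":["series"]}

```bash
mkdir -p pics; cat > h.py <<'E'
import numpy as np,cv2
from plant import bot,optics
from scipy.spatial.transform import Rotation as R
def att(a):
    a=np.array(a,float)
    return a if a.shape==(3,3) else R.from_quat(a).as_matrix()
def shot(n,f=None):
    d=optics.get_image(n)
    if f: cv2.imwrite('pics/'+f,d['frame'][:,:,::-1])
    return d
def ray(d,uv,z):
    uv=np.atleast_2d(uv).astype(float); k=np.linalg.inv(np.array(d['mtx']))
    v=np.c_[uv,np.ones(len(uv))]@k.T; v=v*[1,-1,-1]; w=v@att(d['attitude']).T
    o=np.array(d['origin']); return o+w*((z-o[2])/w[:,2])[:,None]
def proj(d,p):
    q=(np.atleast_2d(p)-np.array(d['origin']))@att(d['attitude'])*[1,-1,-1]
    q=q@np.array(d['mtx']).T; return q[:,:2]/q[:,2:]
E
python3 - <<'E'
from h import *
a=shot('top','t1.png');b=shot('scene','s1.png')
for d in(a,b): print({k:v for k,v in d.items() if k!='frame'})
print(bot.read_state())
E
```

```text
{'mtx': array([[428.53238055,   0.        , 257.72841644],
       [  0.        , 428.53238055, 197.8724043 ],
       [  0.        ,   0.        ,   1.        ]]), 'origin': array([ 0.48918969, -0.13396077,  1.18864549]), 'attitude': array([-0.04705111,  0.03353852,  0.71094212, -0.70087278])}
{'mtx': array([[392.44358306,   0.        , 252.75666731],
       [  0.        , 392.44358306, 185.12282826],
       [  0.        ,   0.        ,   1.        ]]), 'origin': array([ 1.17015592, -0.12914353,  0.70049048]), 'attitude': array([0.25852563, 0.26017073, 0.64737895, 0.66811391])}
{'time': 0.1, 'qpos': array([ 1.05914692e+00,  2.59235553e-01,  1.53596175e+00, -1.75502590e-05,
        1.34798819e+00, -2.02815348e-01]), 'qd': array([-0.00046409, -0.00065982, -0.00092136, -0.00069004,  0.00172556,
       -0.00131019]), 'joint_efforts': array([ 1.91617291e-03, -4.38211548e+01, -2.84639025e+01,  7.19313556e-02,
        3.63649323e-02, -6.80241374e-05]), 'eef_pos': array([0.16692104, 0.52355006, 0.21792421]), 'orientation': array([ 8.07447685e-01,  5.89938642e-01, -7.20973479e-04,  3.38460104e-04]), 'wrist_force': array([0.94518914, 0.03026851, 0.47858367]), 'moment': array([-0.04706761, -0.00879959, -0.03188715]), 'width': 0.09297873097387907}
```

View pics/t1.png

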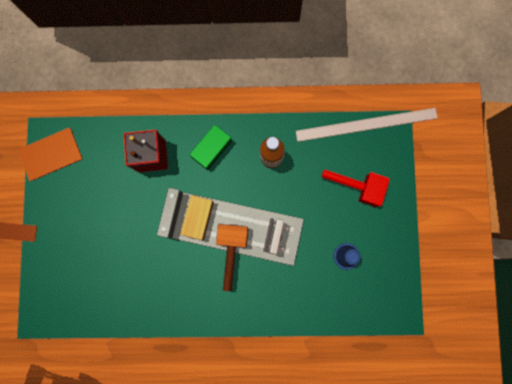

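View pics/s1.png

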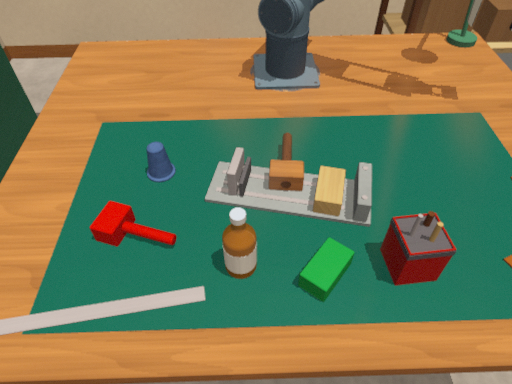

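The top view shows the clamp from (165,190) to (300,265) with the fence at the left. The block is at (197,217), the mallet head at (232,236) with its handle down to (229,290), and the jaw near (277,236). Next: an enlarged crop and masks.

```bash
python3 - <<'E'
from h import *
a=shot('top')
c=a['frame'][180:300,150:310]; cv2.imwrite('pics/t2.png',cv2.resize(c,None,fx=5,fy=5,interpolation=cv2.INTER_CUBIC)[:,:,::-1])
hsv=cv2.cvtColor(a['frame'],cv2.COLOR_RGB2HSV)
roi=np.zeros(hsv.shape[:2],np.uint8); roi[180:300,150:310]=255
def m(lo,hi): return cv2.inRange(hsv,lo,hi)&roi
for n,lo,hi,z in(('block',(18,90,90),(32,255,255),.057),('head',(5,120,150),(16,255,255),.062),('handle',(0,120,40),(14,255,140),.045),('grey',(0,0,60),(180,60,255),.012)):
    k=m(lo,hi); cs,_=cv2.findContours(k,0,2); cs=sorted(cs,key=cv2.contourArea)[-3:]
    for q in cs[::-1]:
        if cv2.contourArea(q)<20: continue
        r=cv2.minAreaRect(q); B=cv2.boxPoints(r); W=ray(a,B,z)
        print(n,cv2.contourArea(q),np.round(B,1).tolist(),'ctr',ray(a,r[0],z).round(3),'sides',np.linalg.norm(W[1]-W[0]).round(3),np.linalg.norm(W[2]-W[1]).round(3),'ang',np.round([np.arctan2(*(W[1]-W[0])[1::-1]),np.arctan2(*(W[2]-W[1])[1::-1])],3))
E
```

```text
block 896.5 [[179.39999389648438, 234.39999389648438], [190.1999969482422, 193.8000030517578], [212.60000610351562, 199.8000030517578], [201.8000030517578, 240.3000030517578]] ctr [[0.57  0.051 0.057]] sides 0.111 0.062 ang [-0.256 -1.847]
head 553.5 [[215.6999969482422, 243.89999389648438], [217.60000610351562, 223.39999389648438], [246.89999389648438, 226.10000610351562], [245.0, 246.5]] ctr [[ 0.521 -0.043  0.062]] sides 0.054 0.078 ang [-0.093 -1.675]
handle 290.5 [[222.0, 245.0], [237.0, 245.0], [237.0, 290.0], [222.0, 290.0]] ctr [[ 0.436 -0.036  0.045]] sides 0.04 0.117 ang [-1.584  3.134]
grey 3892.0 [[171.60000610351562, 238.39999389648438], [182.0, 191.39999389648438], [304.1000061035156, 218.60000610351562], [293.70001220703125, 265.5]] ctr [[ 0.54  -0.057  0.012]] sides 0.132 0.346 ang [-0.212 -1.805]
grey 531.5 [[156.1999969482422, 235.10000610351562], [168.0, 186.60000610351562], [179.60000610351562, 189.39999389648438], [167.8000030517578, 237.89999389648438]] ctr [[0.588 0.137 0.012]] sides 0.138 0.033 ang [-0.228 -1.825]
```

View pics/t2.png

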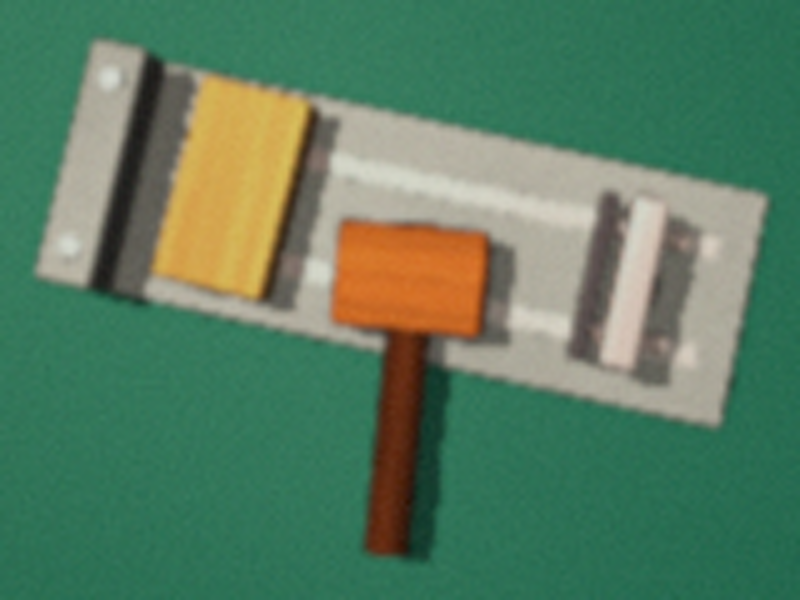

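Crop (5x, offset 150,180) as read by eye:
- Bed: -x end corners at (768,193) and (720,427).
- Fence top: outer corners at (95,40) and (38,275).
- Jaw top: corners at (637,195), (668,203), (600,362) and (635,368).
- Mallet: handle from (405,335) to (386,553).

The pad is the dark strip just left of the jaw.

```bash
cat >> h.py <<'E'
def yaw():
    m=R.from_quat(bot.read_state()['orientation']).as_matrix(); return np.arctan2(m[1,0],m[0,0])
def go(p,y=None):
    s=bot.read_state(); r=R.from_quat(s['orientation']).as_matrix()
    d=r.T@(np.array(p)-s['eef_pos'])*1e3
    t=0 if y is None else -((y-yaw()+np.pi/2)%np.pi-np.pi/2)
    print('shift',d.round(1),'twist',round(t,3),'| at',s['eef_pos'].round(4),'yaw',yaw().round(3),'F',s['wrist_force'].round(1),'w',round(s['width'],4),'t',s['time'])
E
python3 - <<'E'
from h import *
d=shot('top')
P=lambda c,z:ray(d,np.array(c)/5+[150,180],z)[:,:2]
bed=P([[768,193],[720,427]],.012); fen=P([[95,40],[38,275]],.072)
o1,o2=bed.mean(0),fen.mean(0); ax=(o2-o1); print('bed L',np.linalg.norm(ax),'yaw ends',np.arctan2(*ax[::-1]),'widths',np.linalg.norm(bed[0]-bed[1]),np.linalg.norm(fen[0]-fen[1]),'corners',bed,fen)
j=P([[637,195],[668,203],[600,362],[635,368]],.087); print('jaw',j.mean(0),np.linalg.norm(j[0]-j[2]),np.linalg.norm(j[0]-j[1]))
u=ax/np.linalg.norm(ax); C=(o1+o2)/2; J=j.mean(0); print('C',C,'jaw x,y in clamp',(J-C)@u,(J-C)@[-u[1],u[0]],'back',J-.01*u)
h=P([[405,335],[386,553]],.037); v=h[0]-h[1]; my=np.arctan2(v[1],v[0])
print('handle len',np.linalg.norm(v),'yaw',my,h)
head=P([[335,221],[487,233],[478,335],[332,322]],.062); H=head.mean(0); print('head',H,'from handle end',h[1]+.146*v/np.linalg.norm(v))
g=H-.014*np.array([np.cos(my),np.sin(my)]); print('grasp',g)
go([*g,.13],my+np.pi/2)
E
```

```text
bed L 0.3673828087963833 yaw ends 1.3407917499476443 widths 0.1298995541970112 0.12660614374341264 corners [[ 0.56496298 -0.23741566]
 [ 0.43838317 -0.20823612]] [[0.64709931 0.1205942 ]
 [0.52376015 0.14916985]]
jaw [ 0.51570273 -0.16176572] 0.08735928385631325 0.01642595083865948
C [ 0.5435514  -0.04397193] jaw x,y in clamp -0.12104072576869622 0.00026042213906522007 back [ 0.51342291 -0.17150238]
handle len 0.11489264849170389 yaw -0.09370802570364502 [[ 0.49016035 -0.03957669]
 [ 0.37577178 -0.02882608]]
head [ 0.52003751 -0.04334651] from handle end [ 0.52113123 -0.04248744]
grasp [ 0.50609893 -0.04203652]
shift [-435.8  495.    88.5] twist -0.215 | at [0.167  0.5237 0.2181] yaw 1.262 F [0.5 0.5 0. ] w 0.0928 t 0.2
```

Sizes agree: the bed ends are close to 380 mm, the handle is 115 mm (118 mm given), and the two head estimates are 1 mm apart. Moving above the mallet.

>>> drive_tool([
  [[-40,45,0],0],
  [[-80,90,0],-0.1],
  [[-120,135,0],-0.2],
  [[-160,180,0],-0.215],
  [[-200,226,0],-0.215],
  [[-240,272,0],-0.215],
  [[-280,317,0],-0.215],
  [[-320,362,0],-0.215],
  [[-360,408,20],-0.215],
  [[-400,454,40],-0.215],
  [[-436,495,70],-0.215],
  [[-436,495,88],-0.215],
  [[-436,495,88],-0.215],
  [[-436,495,88],-0.215],
], claw=93)

```text
time: 1.95
eef_pos: [0.5063, -0.0414, 0.1313]
orientation: [0.739, 0.673, 0.0, 0.0]
wrist_force: [-1.0, 0.3, -0.7]
width: 0.0931
```

```bash
python3 - <<'E'
from h import *
d=shot('top'); a=d['frame'][170:310,150:310]; s=shot('scene')['frame'][120:230,190:390]
A=cv2.resize(a,(400,350));B=cv2.resize(s,(400,220)); cv2.imwrite('pics/c1.png',np.hstack([A,np.vstack([B,np.zeros((130,400,3),np.uint8)])])[:,:,::-1])
go([.506,-.042,.028],-.094+np.pi/2)
E
```

```text
shift [ -0.8  -0.8 103.9] twist 0.001 | at [ 0.5066 -0.0413  0.1319] yaw 1.478 F [ 0.1 -0.3  0.1] w 0.0933 t 2.05
```

View pics/c1.png

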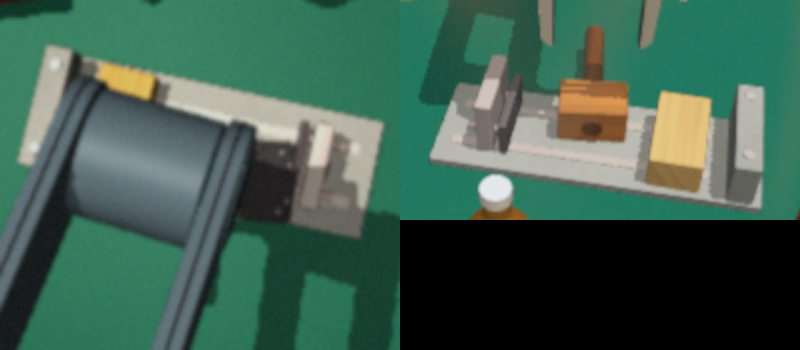

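The fingers (scene crop, x≈545 and 650) straddle the head, and the gap to the block is free. Descending and gripping.

>>> drive_tool([
  [[-1,-1,35],0],
  [[-1,-1,60],0],
  [[-1,-1,75],0],
  [[-1,-1,90],0],
  [[-1,-1,104],0],
  [[-1,-1,104],0],
])

```text
time: 2.8
eef_pos: [0.5045, -0.0425, 0.0258]
orientation: [0.739, 0.673, -0.0, -0.001]
wrist_force: [0.1, -0.0, -0.7]
width: 0.0932
```

>>> drive_tool([
  [[0,0,0],0],
  [[0,0,0],0],
  [[0,0,0],0],
  [[0,0,0],0],
  [[0,0,0],0],
  [[0,0,0],0],
], claw=60)

```text
time: 3.55
eef_pos: [0.5054, -0.0427, 0.0271]
orientation: [0.739, 0.673, 0.0, 0.0]
wrist_force: [-0.9, 1.8, 5.8]
width: 0.0801
```

>>> drive_tool([
  [[0,0,-5],0],
  [[0,0,-20],0],
  [[0,0,-50],0],
  [[0,0,-80],0],
  [[0,0,-80],0],
])

```text
time: 4.18
eef_pos: [0.507, -0.0434, 0.1093]
orientation: [0.739, 0.673, 0.001, 0.003]
wrist_force: [0.4, -0.1, -3.1]
width: 0.0795
```

```bash
python3 - <<'E'
from h import *
s=shot('scene')['frame'][60:240,150:400]; cv2.imwrite('pics/c2.png',cv2.resize(s,(600,432))[:,:,::-1])
go([.385,.07,.108])
E
```

```text
shift [ 101.2 -130.8   -0.8] twist 0 | at [ 0.5057 -0.043   0.1076] yaw 1.477 F [-0.2  0.2 -2.4] w 0.0798 t 4.225
```

View pics/c2.png

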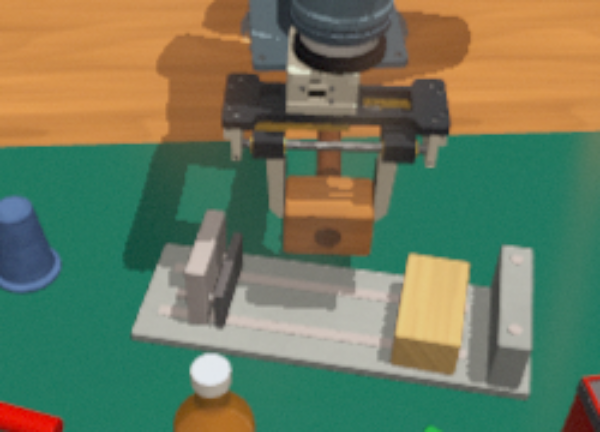

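The mallet is held level at (328,215) in the crop, and the clamp and block are undisturbed. Laying it on the near side.

>>> drive_tool([
  [[10,-30,0],0],
  [[30,-65,0],0],
  [[55,-95,0],0],
  [[80,-120,0],0],
  [[101,-131,10],0],
  [[101,-131,40],0],
  [[101,-131,65],0],
  [[101,-131,80],0],
  [[101,-131,87],0],
  [[101,-131,91],0],
  [[101,-131,91],0],
  [[101,-131,91],0],
])

```text
time: 5.72
eef_pos: [0.3846, 0.07, 0.016]
orientation: [0.739, 0.673, 0.0, 0.0]
wrist_force: [-0.2, -0.3, -2.3]
width: 0.0797
```

>>> drive_tool([
  [[0,0,0],0],
  [[0,0,0],0],
  [[0,0,0],0],
  [[0,0,0],0],
], claw=93)

```text
time: 6.22
eef_pos: [0.3843, 0.0701, 0.0157]
orientation: [0.739, 0.673, 0.0, 0.0]
wrist_force: [-0.5, -0.2, -0.0]
width: 0.093
```

>>> drive_tool([
  [[0,0,-15],0],
  [[0,0,-45],0],
  [[0,0,-90],0],
  [[0,0,-140],0],
  [[0,0,-140],0],
])

```text
time: 6.85
eef_pos: [0.3869, 0.0699, 0.1591]
orientation: [0.739, 0.673, 0.003, 0.003]
wrist_force: [-0.8, -0.2, 0.1]
width: 0.093
```

```bash
python3 - <<'E'
from h import *
u=np.array([np.cos(1.345),np.sin(1.345)]); back=np.array([.5134,-.1715])
p=back-.045*u; print(p)
go([*p,.15],1.345+np.pi/2)
E
```

```text
[ 0.50332529 -0.21535773]
shift [-273.1  142.5   10.3] twist -1.439 | at [0.3869 0.0699 0.1591] yaw 1.477 F [-0.8 -0.2  0.1] w 0.093 t 6.85
```

The half-turn equivalent (+1.703) keeps joint 6 in range. Moving behind the jaw with closed fingers.

>>> drive_tool([
  [[-27,14,0],0.17],
  [[-54,28,0],0.34],
  [[-81,43,0],0.51],
  [[-109,57,0],0.68],
  [[-137,71,0],0.85],
  [[-164,85,0],1.02],
  [[-191,100,0],1.19],
  [[-218,114,0],1.36],
  [[-246,128,5],1.53],
  [[-273,142,10],1.7],
  [[-273,142,10],1.703],
  [[-273,142,10],1.703],
  [[-273,142,10],1.703],
], claw=0)

```text
time: 8.48
eef_pos: [0.4995, -0.2139, 0.1455]
orientation: [0.994, -0.112, -0.0, -0.0]
wrist_force: [-0.9, 0.3, 0.8]
width: 0.0004
```

```bash
python3 - <<'E'
from h import *
d=shot('top'); a=d['frame'][170:310,140:320]; s=shot('scene')['frame'][90:230,190:390]
cv2.imwrite('pics/c3.png',np.hstack([cv2.resize(a,(400,311))[:280],cv2.resize(s,(400,280))])[:,:,::-1])
go([.5033,-.2154,.052],1.345+np.pi/2)
E
```

```text
shift [ 3.7  0.5 93.9] twist 0.002 | at [ 0.4998 -0.2141  0.1459] yaw -0.224 F [0.3 0.4 0.7] w 0.0004 t 8.575
```

View pics/c3.png

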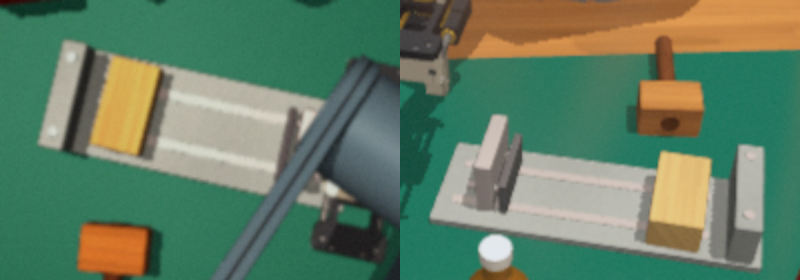

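The mallet lies flat on the bench, clear of the clamp, at about (670,108) in the right-hand crop. Lowering behind the jaw, then advancing.

>>> drive_tool([
  [[4,0,30],0],
  [[4,0,60],0],
  [[4,0,85],0],
  [[4,0,94],0],
  [[4,0,94],0],
  [[4,-10,94],0],
  [[4,-18,94],0],
  [[4,-24,94],0],
  [[4,-28,94],0],
  [[4,-31,94],0],
  [[4,-34,94],0],
  [[4,-37,94],0],
  [[4,-40,94],0],
  [[4,-43,94],0],
  [[4,-46,94],0],
  [[4,-48,94],0],
])

```text
time: 10.58
eef_pos: [0.5147, -0.1692, 0.0516]
orientation: [0.994, -0.113, 0.0, 0.0]
wrist_force: [-0.4, -3.3, -1.8]
width: 0.0004
```

```bash
python3 - <<'E'
from h import *
C=np.array([.5436,-.0440]);u=np.array([np.cos(1.345),np.sin(1.345)])
p=bot.read_state()['eef_pos'][:2]-C; print('clamp x,y of TCP',p@u,p@[-u[1],u[0]]); go([.5,0,0])
E
```

```text
clamp x,y of TCP -0.12852137162751137 0.0001561910938456083
shift [ -52.2 -161.6   51.6] twist 0 | at [ 0.5147 -0.1692  0.0516] yaw -0.226 F [-0.4 -3.3 -1.8] w 0.0004 t 10.575
```

Contact: 3.3 N, matching the jaw drag. Advancing well short of the block.

>>> drive_tool([
  [[0,-4,0],0],
  [[0,-11,0],0],
  [[0,-19,0],0],
  [[0,-27,0],0],
  [[0,-35,0],0],
  [[0,-43,0],0],
  [[0,-51,0],0],
  [[0,-59,0],0],
  [[0,-67,0],0],
  [[0,-75,0],0],
  [[0,-83,0],0],
  [[0,-91,0],0],
  [[0,-99,0],0],
  [[0,-105,0],0],
  [[0,-109,0],0],
  [[0,-112,0],0],
  [[0,-114,0],0],
  [[0,-115,0],0],
  [[0,-115,0],0],
])

```text
time: 12.95
eef_pos: [0.5406, -0.0569, 0.0519]
orientation: [0.994, -0.113, 0.0, -0.0]
wrist_force: [1.8, -3.4, 0.2]
width: 0.0004
```

```bash
python3 - <<'E'
from h import *
d=shot('top'); a=d['frame'][170:290,140:320]; s=shot('scene')['frame'][120:230,240:400]
cv2.imwrite('pics/c4.png',np.hstack([cv2.resize(a,(400,267)),cv2.resize(s,(400,275))[:267]])[:,:,::-1])
C=np.array([.5436,-.0440]);u=np.array([np.cos(1.345),np.sin(1.345)])
p=bot.read_state()['eef_pos'][:2]-C; print('clamp x,y of TCP',p@u,p@[-u[1],u[0]]); go([.5,0,0])
E
```

```text
clamp x,y of TCP -0.013252825347108496 0.00016368548616175905
shift [-52.2 -46.3  51.9] twist 0 | at [ 0.5405 -0.0569  0.0519] yaw -0.226 F [ 1.7 -3.1  1.4] w 0.0009 t 13.05
```

View pics/c4.png

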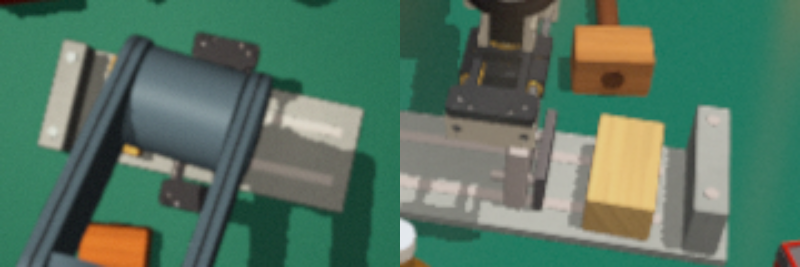

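The jaw is following squarely. The pad is at about (545,160) in the right crop, roughly 35 mm from the block, with about 20 mm between block and fence. Continuing slowly.

>>> drive_tool([
  [[0,-2,0],0],
  [[0,-4,0],0],
  [[0,-6,0],0],
  [[0,-8,0],0],
  [[0,-10,0],0],
  [[0,-12,0],0],
  [[0,-14,0],0],
  [[0,-16,0],0],
  [[0,-18,0],0],
  [[0,-20,0],0],
  [[0,-22,0],0],
  [[0,-24,0],0],
  [[0,-26,0],0],
  [[0,-28,0],0],
  [[0,-30,0],0],
])

```text
time: 14.92
eef_pos: [0.5472, -0.0277, 0.0517]
orientation: [0.994, -0.113, 0.0, 0.0]
wrist_force: [0.8, -4.8, 3.2]
width: 0.0005
```

```bash
python3 - <<'E'
from h import *
s=shot('scene')['frame'][120:230,240:400]
cv2.imwrite('pics/c5.png',cv2.resize(s,(640,440))[:,:,::-1])
go([.5,0,0])
E
```

```text
shift [-52.2 -16.2  51.7] twist 0 | at [ 0.5472 -0.0274  0.0517] yaw -0.226 F [ 0.7 -3.5  1.6] w 0.0004 t 14.975
```

View pics/c5.png

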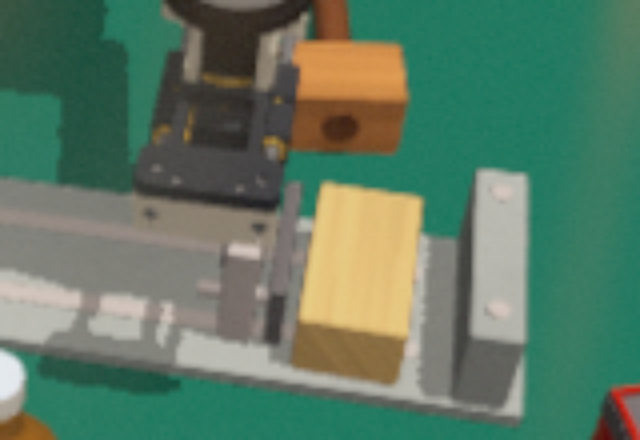

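The pad is about 8 mm from the block, and block to fence is about 22 mm. Advancing 18 mm, then in checked small steps.

>>> drive_tool([
  [[0,-1,0],0],
  [[0,-2,0],0],
  [[0,-3,0],0],
  [[0,-4,0],0],
  [[0,-5,0],0],
  [[0,-6,0],0],
  [[0,-7,0],0],
  [[0,-8,0],0],
  [[0,-9,0],0],
  [[0,-10,0],0],
  [[0,-11,0],0],
  [[0,-12,0],0],
  [[0,-13,0],0],
  [[0,-14,0],0],
  [[0,-15,0],0],
  [[0,-16,0],0],
  [[0,-17,0],0],
  [[0,-18,0],0],
])

```text
time: 17.23
eef_pos: [0.5511, -0.0106, 0.0516]
orientation: [0.994, -0.113, -0.0, 0.0]
wrist_force: [2.3, -5.4, 1.3]
width: 0.0005
```

>>> drive_tool([
  [[0,-1,0],0],
  [[0,-2,0],0],
  [[0,-2,0],0],
])

```text
time: 17.6
eef_pos: [0.5516, -0.0085, 0.0516]
orientation: [0.994, -0.113, 0.0, 0.0]
wrist_force: [1.2, -6.0, 1.3]
width: 0.0004
```

```bash
python3 - <<'E'
from h import *
s=shot('scene')['frame'][120:230,240:400]
cv2.imwrite('pics/c6.png',cv2.resize(s,(640,440))[:,:,::-1])
go([.5,0,0])
E
```

```text
shift [-52.2   3.3  51.6] twist 0 | at [ 0.5516 -0.0085  0.0516] yaw -0.226 F [ 1.7 -5.7  0.9] w 0.0005 t 17.65
```

View pics/c6.png

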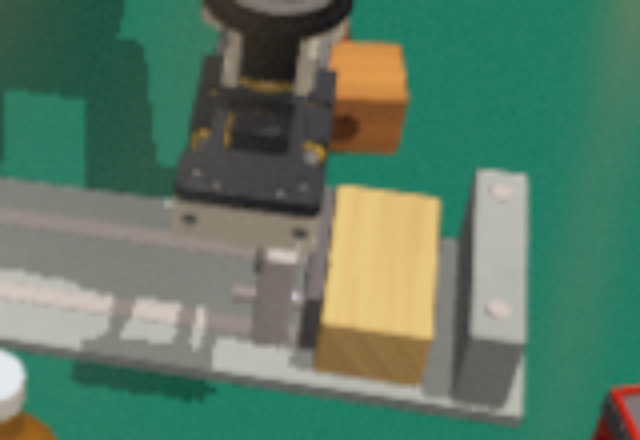

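The pad now meets the block and the block is squared (5.8 N including block drag). There is still a clear gap to the fence at about (440,385), so I advance in steps with force readings.

>>> drive_tool([
  [[0,-1,0],0],
  [[0,-2,0],0],
  [[0,-3,0],0],
  [[0,-4,0],0],
  [[0,-5,0],0],
  [[0,-6,0],0],
  [[0,-7,0],0],
])

```text
time: 18.52
eef_pos: [0.5532, -0.0018, 0.0516]
orientation: [0.994, -0.113, 0.0, 0.0]
wrist_force: [1.0, -5.8, 0.5]
width: 0.0004
```

>>> drive_tool([
  [[0,-1,0],0],
  [[0,-2,0],0],
])

```text
time: 18.77
eef_pos: [0.5536, 0.0001, 0.0516]
orientation: [0.994, -0.113, 0.0, 0.0]
wrist_force: [1.4, -5.6, 1.0]
width: 0.0004
```

```bash
python3 - <<'E'
from h import *
s=shot('scene')['frame'][120:230,240:400]
cv2.imwrite('pics/c7.png',cv2.resize(s,(640,440))[:,:,::-1])
go([.5,0,0])
E
```

```text
shift [-52.3  12.2  51.6] twist 0 | at [5.537e-01 2.000e-04 5.160e-02] yaw -0.226 F [ 2.  -5.9  1.4] w 0.0002 t 18.825
```

View pics/c7.png

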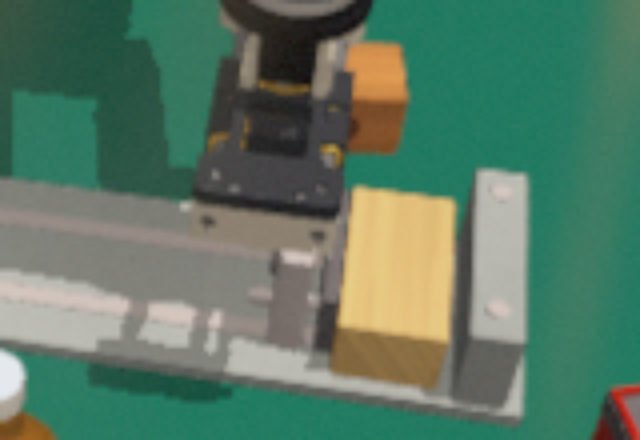

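About 20 px, or 9 mm, still to go.

>>> drive_tool([
  [[0,-1,0],0],
  [[0,-2,0],0],
  [[0,-3,0],0],
  [[0,-4,0],0],
  [[0,-5,0],0],
])

```text
time: 19.45
eef_pos: [0.5548, 0.005, 0.0516]
orientation: [0.994, -0.113, 0.0, 0.0]
wrist_force: [1.7, -5.6, 1.4]
width: 0.0005
```

>>> drive_tool([
  [[0,-0.5,0],0],
  [[0,-1,0],0],
])

```text
time: 19.7
eef_pos: [0.555, 0.0059, 0.0516]
orientation: [0.994, -0.113, 0.0, 0.0]
wrist_force: [1.0, -6.7, 0.5]
width: 0.0003
```

>>> drive_tool([
  [[0,-0.5,0],0],
  [[0,-1,0],0],
])

```text
time: 19.95
eef_pos: [0.5553, 0.0069, 0.0516]
orientation: [0.994, -0.113, 0.0, 0.0]
wrist_force: [1.8, -5.5, 1.4]
width: 0.0008
```

>>> drive_tool([
  [[0,-0.5,0],0],
  [[0,-1,0],0],
])

```text
time: 20.2
eef_pos: [0.5555, 0.0077, 0.0516]
orientation: [0.994, -0.113, 0.0, 0.0]
wrist_force: [1.5, -7.4, 0.4]
width: 0.0007
```

>>> drive_tool([
  [[0,-0.4,0],0],
  [[0,-0.7,0],0],
])

```text
time: 20.45
eef_pos: [0.5555, 0.0079, 0.0516]
orientation: [0.994, -0.113, -0.0, 0.001]
wrist_force: [0.5, -8.7, 1.3]
width: 0.0004
```

The force is rising and the TCP is stalling, so the block is meeting the fence. Stepping finely.

>>> drive_tool([
  [[0,-0.3,0],0],
  [[0,-0.6,0],0],
  [[0,-0.6,0],0],
])

```text
time: 20.82
eef_pos: [0.5555, 0.0081, 0.0516]
orientation: [0.994, -0.113, -0.0, 0.001]
wrist_force: [0.1, -10.8, 1.3]
width: 0.0004
```

>>> drive_tool([
  [[0,-0.3,0],0],
  [[0,-0.6,0],0],
  [[0,-0.9,0],0],
  [[0,-0.9,0],0],
  [[0,-0.9,0],0],
])

```text
time: 21.45
eef_pos: [0.5556, 0.0083, 0.0516]
orientation: [0.994, -0.113, -0.0, 0.002]
wrist_force: [0.6, -12.2, 2.1]
width: 0.0007
```

>>> drive_tool([
  [[0,-0.4,0],0],
  [[0,-0.8,0],0],
  [[0,-1.1,0],0],
  [[0,-1.1,0],0],
  [[0,-1.1,0],0],
  [[0,-1.1,0],0],
])

```text
time: 22.2
eef_pos: [0.5557, 0.0086, 0.0516]
orientation: [0.994, -0.113, -0.0, 0.002]
wrist_force: [-0.6, -15.2, 3.3]
width: 0.0006
```

```bash
python3 - <<'E'
from h import *
for i in range(4):
    d=shot('scene'); print(bot.read_state()['wrist_force'].round(1))
cv2.imwrite('pics/c8.png',cv2.resize(d['frame'][120:230,240:400],(640,440))[:,:,::-1])
E
```

```text
[ -1.6 -15.    1.7]
[ -1.7 -15.    2.5]
[ -0.8 -16.1   1.7]
[ -2.1 -15.4   1.7]
```

View pics/c8.png

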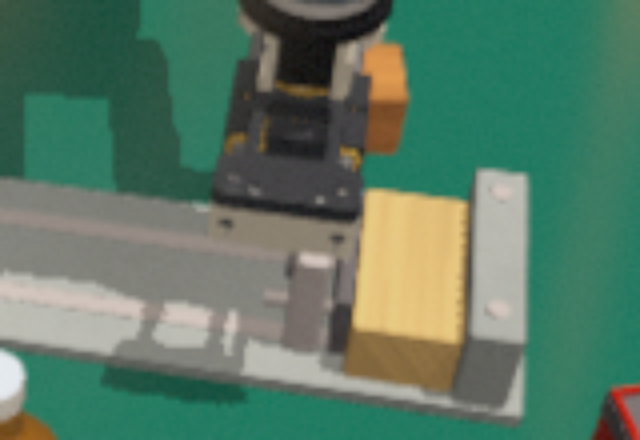

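The block's face meets the fence along its whole length (no gap at (457,385)). About 15 N at the finger less the 4 N drag leaves about 11 N on the block. Holding 1.5 s, then backing off and lifting.

>>> drive_tool([
  [[0,0,0],0],
  [[0,0,0],0],
  [[0,0,0],0],
  [[0,0,0],0],
  [[0,0,0],0],
  [[0,0,0],0],
  [[0,0,0],0],
  [[0,0,0],0],
  [[0,0,0],0],
  [[0,0,0],0],
  [[0,0,0],0],
  [[0,0,0],0],
])

```text
time: 23.9
eef_pos: [0.5556, 0.0086, 0.0516]
orientation: [0.994, -0.113, -0.0, 0.002]
wrist_force: [-1.5, -16.0, 2.3]
width: 0.0004
```

>>> drive_tool([
  [[0,1,0],0],
  [[0,2,0],0],
  [[0,4,0],0],
  [[0,8,0],0],
  [[0,20,0],0],
  [[0,40,0],0],
  [[0,60,-20],0],
  [[0,80,-70],0],
  [[0,110,-110],0],
  [[0,150,-150],0],
  [[0,190,-150],0],
  [[0,230,-150],0],
  [[0,270,-150],0],
  [[0,300,-150],0],
  [[0,300,-150],0],
])

```text
time: 25.78
eef_pos: [0.4875, -0.2836, 0.2013]
orientation: [0.993, -0.115, -0.0, 0.0]
wrist_force: [0.8, 0.1, 1.0]
width: 0.0007
```

```bash
python3 - <<'E'
from h import *
a=shot('top'); s=shot('scene')
A=cv2.resize(a['frame'][180:300,150:310],(400,300));B=cv2.resize(s['frame'][120:230,230:390],(400,275))
cv2.imwrite('pics/c9.png',np.hstack([A[:275],B])[:,:,::-1])
hsv=cv2.cvtColor(a['frame'],cv2.COLOR_RGB2HSV)
k=cv2.inRange(hsv,(18,90,90),(32,255,255)); k[:180]=0;k[300:]=0;k[:,:150]=0;k[:,310:]=0
q=max(cv2.findContours(k,0,2)[0],key=cv2.contourArea); r=cv2.minAreaRect(q); W=ray(a,cv2.boxPoints(r),.057)
c=ray(a,r[0],.057)[0,:2]-[.5436,-.044];u=np.array([.224,.9745])
print('block in clamp',c@u,c@[-u[1],u[0]],'angs',[np.arctan2(*(W[i+1]-W[i])[1::-1]) for i in(0,1)])
go([.5,0,0])
E
```

```text
block in clamp 0.12676769392786624 -0.0031262201318991408 angs [np.float64(-0.23760034175001618), np.float64(-1.8310550786305162)]
shift [ -51.8 -276.3  201.7] twist 0 | at [ 0.4882 -0.2811  0.2014] yaw -0.227 F [ 0.2 -1.  -0.3] w 0.0003 t 25.875
```

View pics/c9.png

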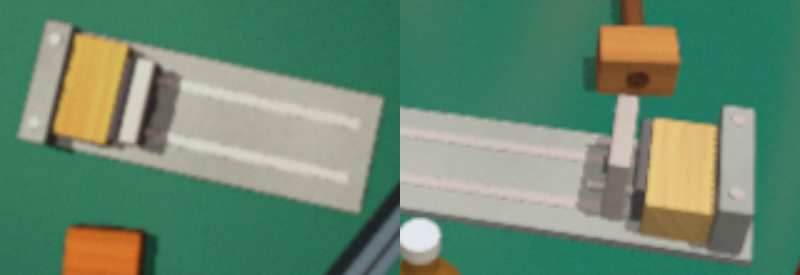

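```bash
python3 -c "
from h import *
print(bot.close_job())"
```

```text
the job is handed in; nothing more can be done
None
```

I finished the job and handed it in at about 26 s of the 64 s allowed; no verdict is reported.

- **Mallet:** I gripped it by the head, lifted it out of the clamp and laid it flat on the bench on the robot's side. It lies about 80 mm clear of the clamp.
- **Jaw and block:** I pushed the jaw with closed fingers until the pad squared the block against the fence. I held about 15–16 N at the finger for about 2 s, which is roughly 11 N on the block after the jaw's 4 N drag. The highest wrist force I read was about 16 N, though I only read it at the end of each move and at pictures. I then backed the arm off so it touches nothing.
- **Last checks:** The pictures show the pad against the block and the block flush along the fence. Its angle is -0.238 rad, against about -0.23 rad for the fence, so it is square within measuring error.
- **Bystanders:** The arm went nowhere near the tin, bottle or thread cone, but I did not measure them again at the end.
- **One disagreement:** The block's centre measured 127 mm along my estimated clamp frame, where 120 mm was expected. I put this down to my bed-length reading (367 mm instead of 380 mm), which shifts that frame by about 6.5 mm. The rise in force and the pictures both support contact with the fence.

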